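# Open the desk key safe by its code

### The arm

A 6-joint arm with a two-finger parallel gripper is mounted at the origin on a cart in front of the work surface, level with it; the furniture and walls round the work are solid. World frame = base frame: x ahead of the robot, y to its left, z up, the work surface at z = 0. Lengths are in m, angles in rad, forces in N, time in s.
With the tool pointing down it reaches from about 0.25 to 0.775 m from the base axis. Payload 4 kg.
Tool frame: the origin (TCP) lies on the centre line of the jaws, within the pads' length; the fingertips stand 14 mm ahead of it and the grasp point (between the pads) lies 5 mm behind it (robot.tcp_to_tips is the distance from the TCP to the fingertips, in m); z points along the fingers, y is the line along which they close (so a half turn about z gives the same grasp; the last joint's range is limited). The gripper opens to 94 mm and grips with 3 to 60 N. Pads are 16 mm wide; open, the fingers measure 119 mm over their backs; the gripper's body (75 mm by 177 mm) begins 78 mm behind the grasp point.
Start: joints at [1.018, 0.087, 1.371, -0, 1.684, -0.103], TCP at [0.239, 0.495, 0.22] pointing down, gripper open.
Joint ranges: [-3.1, 3.1], [-0.76, 2.03], [0.27, 2.55], [-1.08, 4.22], [0.17, 2.65], [-2.57, 2.57]. Speed limits (rad/s): [2.79, 2.79, 3.14, 3.14, 3.14, 3.14].

### API

Orientations are given as [roll, pitch, yaw] about the fixed x, y, z axes, in that order (R = Rz(yaw) Ry(pitch) Rx(roll)).
In Python, from bench import robot gives the robot as it stands.
- The arm moves only by the tool carry_out, never from a script. Its argument "increments" is a list of rows, each a list of 3 entries, a list of its own where there are three numbers: the closure in counts, from 0 (fully open) to 255 (shut), then the shift along the tool's x, y, z in mm, then the turn about the tool's z in degrees. In form: [[fingers, [dx, dy, dz], twist], ...]. A call has 1 to 8 rows; each row shifts and turns the commanded pose from where the row before left it, along the tool's axes as they then stand; what a row does not reach is not made up. A row lasts 1/10 s, in which the tool goes at most 50 mm and 8.59 degrees, less where a joint would pass 70% of its speed; a pose out of reach is approached as far as the arm can. A call with a gripper value outside its range is refused whole. The fingers move at their own pace and stop on an object; the grip force is fixed at half the most. Time passes only in rows, so rows that do not move let the fingers close. It gives the time, the measured TCP pose, the force, the opening and the grip force at its end, in the units of the state.
- robot.get_obs(): the state, without advancing time (a new reading comes with each control period).
- robot.snapshot(name): name is "side" or "top" or "wrist"; returns the picture (480x640x3 uint8, blue, green, red); there is no depth.
- robot.get_calibration(name): a dict with "vfov" (degrees; the focal length in pixels is half the picture's height over the tangent of half this angle, whatever the lens; pixels are square), "cx", "cy" (the principal point, pixels), "T" (4x4, takes a point from camera to world coordinates). Camera axes: x right, y down, z forward; pixel columns grow to the right and rows downward; lengths in m; the calibration is good to about 2 mm. The wrist camera is an equidistant fisheye: a pixel r from the principal point sees the ray r / f radians off the axis. A picture is of the moment at which its call begins: read the wrist's pose just before it. get_calibration takes no time and is no camera call; for the wrist camera it gives the pose at the moment of the call.
- robot.close_job(): hands the job in; it is judged then, once.
The state is a dict: "time": time; "joint_positions": joint angles; "qvel": joint speeds; "joint_torque": joint torques, N m; "tool_pos": TCP position; "ee_rot": TCP orientation; "wrist_force": force on the tool from outside, world axes, zero at the start; "wrist_torque": the same for the moment, N m; "width": finger opening in m; "finger_force": force on a finger pad.
Only numpy, scipy, OpenCV 4.12 (cv2) and the standard library are available. Lean on these libraries where they do the work, as an engineer would, in place of code of your own. Each camera call takes 0.05 s, during which the arm holds its last target. There are 200 camera calls.

### The job

Open the key safe on the desk: its code is 2 o'clock on the left dial, 10 o'clock on the middle dial and 4 o'clock on the right dial, with 12 o'clock at the safe's back edge. Turn each dial's pointer to its hour mark, then slide the cover all the way to the left so that the well lies open, with the dials still on the code. Leave the other things on the desk and the pad of notes on the safe where they are.

Things in the scene. Friction and masses are not known exactly. Their poses are not given: they have to be found in the camera images.
- key_safe: Grey steel key safe, 190 (x) x 270 (y) x 55 mm high, fixed. Origin: centre of its underside; +x to its back edge, +y to the left. Back half: dark fascia, three dials at x = +45, y = +85, 0, -85 mm, each amid 12 white hour marks, 12 o'clock (mark with two dots) toward the back. Front right: sliding cover over a well holding a memory stick. Off the code the cover jams after some 3 mm.
- dial_left (a joint): Angle (rad) of the left dial seen from above: 0 = pointer at 12 o'clock, growing clockwise, so 1 hour = 0.524; 2 o'clock reads 1.047. It turns 170 degrees either way from there, on a vertical axis; it has no spring and stays where it is left; friction about 0.05 N m.
- dial_left_grip (a point): Top centre of the left dial's wing, on the dial's axis, 92 mm above the desk. The dial is a black disc, 54 mm across and 7 mm thick, with an upright wing 46 mm long, 12 mm wide and 30 mm deep from this point down (28 mm of it clear of the disc). A white line on one half of its top and down that end marks the pointing end.
- dial_middle (a joint): Angle (rad) of the middle dial seen from above: 0 = pointer at 12 o'clock, growing clockwise, so 1 hour = 0.524; 10 o'clock reads -1.047. It turns 170 degrees either way from there, on a vertical axis; it has no spring and stays where it is left; friction about 0.05 N m.
- dial_middle_grip (a point): Top centre of the middle dial's wing, on the dial's axis, 92 mm above the desk. The dial is a black disc, 54 mm across and 7 mm thick, with an upright wing 46 mm long, 12 mm wide and 30 mm deep from this point down (28 mm of it clear of the disc). A white line on one half of its top and down that end marks the pointing end.
- dial_right (a joint): Angle (rad) of the right dial seen from above: 0 = pointer at 12 o'clock, growing clockwise, so 1 hour = 0.524; 4 o'clock reads 2.094. It turns 170 degrees either way from there, on a vertical axis; it has no spring and stays where it is left; friction about 0.05 N m.
- dial_right_grip (a point): Top centre of the right dial's wing, on the dial's axis, 92 mm above the desk. The dial is a black disc, 54 mm across and 7 mm thick, with an upright wing 46 mm long, 12 mm wide and 30 mm deep from this point down (28 mm of it clear of the disc). A white line on one half of its top and down that end marks the pointing end.
- cover (a joint): Travel (m) of the sliding cover: 0 = shut (right), 0.058 = fully open against its stop; it slides along the safe's +y (to the left). Friction about 2 N, no spring.
- cover_grip (a point): Top centre of the cover's grip: a black ribbed ridge standing on the flat grey cover (70 x 62 mm), 44 mm long along the safe's x, 14 mm wide along its y, 29 mm tall above the cover; this point is 91 mm above the desk and, with the cover shut, at x = -52 mm, y = -80 mm of the safe.
- notes_pad: Small pad of sticky notes, 40 x 51 x 11 mm, lying on the safe's front left top. Origin: centre of its underside. A bystander.
- mug: White dotted mug, 82 mm wide, 114 mm with handle, 91 mm tall, to the right of the safe. Origin: centre of its underside. A bystander.
- marker: Marker pen, 135 mm long, 16 mm thick, lying to the left of the safe. Origin: centre of its underside. A bystander.
- loupe: Black watchmaker's loupe, 43 mm wide, 38 mm tall, left of the safe toward the back. Origin: centre of its underside. A bystander.
- phone: Flat black phone, 138 x 68 x 8 mm, lying right of the safe toward the front. Origin: centre of its underside. A bystander.

How it is judged:
By the outcome, as a careful person would: the job done as asked, in the order asked, and still so for the second after the job is handed in, with the robot touching nothing.
It also fails if it takes over 58 s, if anything falls off the work surface, if the arm or the gripper's body presses on something with over 40 N, if the wrist force passes 120 N, or if a joint passes its speed limit or range.

## Working session

There is one attempt and no reset: what is moved stays moved. The work goes in short steps, Python scripts to look and compute and a tool call to move; the robot and the scene stay as the last step left them, time stands still between calls to the robot, and variables do not carry over. Pictures are saved under pics/ and viewed, at most 10 in all, crops included, and the job is handed in when it is done.

Besides the shell and the picture viewer there is one more tool, called after "Emit:" as name(argument=value, ...) on one line, values as JSON. carry_out: Moves the arm, as the interface text tells. Its arguments: {"type":"object","properties":{"increments":{"type":"array","items":{"type":"array"}}},"required":["increments"]}

```bash
mkdir -p pics; python3 - <<'E'
from bench import robot
import cv2,numpy as np
for n in("top","side"):
    im=robot.snapshot(n); cv2.imwrite(f"pics/{n}0.png",im)
    c=robot.get_calibration(n); print(n,c["vfov"],c["cx"],c["cy"],np.round(c["T"],4).tolist())
o=robot.get_obs(); print(o["time"],o["tool_pos"],o["ee_rot"],o["width"])
E
```

```text
top 50.093252195475216 321.0479620956117 236.7632627759836 [[-0.0167, -0.9983, 0.0565, 0.4497], [-0.9997, 0.0157, -0.0194, 0.0518], [0.0185, -0.0568, -0.9982, 1.1744], [0.0, 0.0, 0.0, 1.0]]
side 57.16997611383153 317.1668533406869 236.65139938144765 [[0.9996, -0.0189, -0.0197, 0.5622], [0.0093, -0.4419, 0.897, -0.7007], [-0.0257, -0.8968, -0.4416, 0.4706], [0.0, 0.0, 0.0, 1.0]]
0.1 [0.23891067 0.49490584 0.2184513 ] [-3.13969743e+00 -1.96699442e-04  2.69175186e+00] 0.09404691275805735
```

View pics/top0.png

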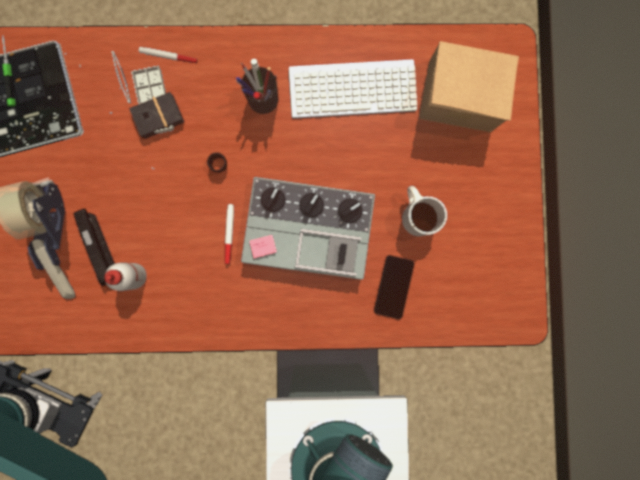

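The top view shows the safe at about (310,228), its dials near (272,200), (312,206) and (350,210), and the cover grip near (343,254). The mug is to the right at (425,215), and the pad is at (263,246).

```bash
cat > h.py <<'E'
import cv2,numpy as np
from bench import robot
def ray(c,u,v,fish=False):
    f=240/np.tan(np.radians(c["vfov"]/2)); d=np.array([u-c["cx"],v-c["cy"]])
    if fish:
        r=np.hypot(*d); t=r/f; v3=np.array([*(d/max(r,1e-9)*np.sin(t)),np.cos(t)])
    else: v3=np.array([*(d/f),1])
    T=np.array(c["T"]); return T[:3,3],T[:3,:3]@v3
def onplane(c,u,v,z,fish=False):
    o,d=ray(c,u,v,fish); return o+d*(z-o[2])/d[2]
def wrap(a): return (a+np.pi)%(2*np.pi)-np.pi
E
python3 - <<'E'
from h import *
im=cv2.imread("pics/top0.png"); c=robot.get_calibration("top")
cv2.imwrite("pics/top0c.png",cv2.resize(im[170:290,235:395],None,fx=5,fy=5,interpolation=cv2.INTER_CUBIC))
for p,z in [((272,200),.09),((312,206),.09),((350,210),.09),((343,254),.09),((254,179),.055),((374,193),.055),((365,278),.055),((243,263),.055)]: print(p,onplane(c,*p,z).round(3))
E
```

```text
(272, 200) [0.591 0.133 0.09 ]
(312, 206) [0.577 0.049 0.09 ]
(350, 210) [ 0.567 -0.032  0.09 ]
(343, 254) [ 0.474 -0.015  0.09 ]
(254, 179) [0.642 0.175 0.055]
(374, 193) [ 0.607 -0.088  0.055]
(365, 278) [ 0.422 -0.064  0.055]
(243, 263) [0.459 0.2   0.055]
```

View pics/top0c.png

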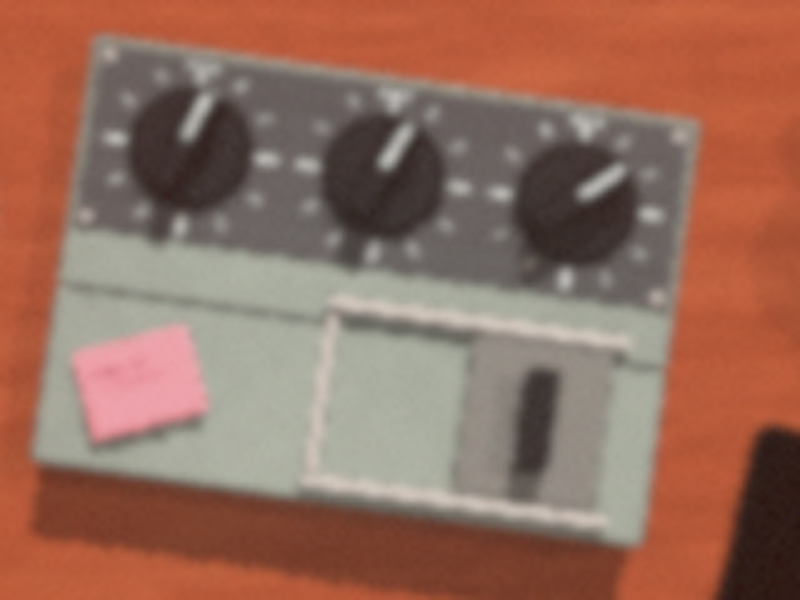

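The crop shows the white pointers. Relative to the safe's back they sit at roughly +18° left, +27° middle and +49° right. The safe's yaw is about -0.13. I'm moving over the safe for a wrist view.

Emit:
carry_out(increments=[[0, [0, 0, -30], 0], [0, [0, 0, -30], 0], [0, [-32, -20, 0], 0], [0, [-32, -20, 0], 0], [0, [-32, -20, 0], 0], [0, [-32, -20, 0], 0], [0, [-32, -20, 0], 0], [0, [-32, -20, 0], 0]])

```text
time: 0.9
tool_pos: [0.3602, 0.3023, 0.279]
ee_rot: [-3.141, -0.0, 2.692]
wrist_force: [0.9, 0.1, 0.3]
width: 0.094
finger_force: 0.0
```

Emit:
carry_out(increments=[[0, [-32, -20, 0], 0], [0, [-32, -20, 0], 0], [0, [-32, -20, 0], 0], [0, [-32, -20, 0], 0], [0, [-32, -20, 0], 0], [0, [-32, -20, 0], 0], [0, [-32, -20, 0], 0], [0, [-32, -20, 0], 0]])

```text
time: 1.7
tool_pos: [0.5212, 0.0469, 0.2789]
ee_rot: [-3.141, -0.001, 2.692]
wrist_force: [-0.1, 0.6, 0.1]
width: 0.0941
finger_force: 0.0
```

Emit:
carry_out(increments=[[0, [0, 0, 0], 0], [0, [0, 0, 0], 0]])

```text
time: 1.9
tool_pos: [0.5207, 0.048, 0.2786]
ee_rot: [-3.141, -0.002, 2.69]
wrist_force: [0.6, 0.1, 0.2]
width: 0.0943
finger_force: 0.0
```

```bash
python3 - <<'E'
from h import *
c=robot.get_calibration("wrist"); im=robot.snapshot("wrist"); cv2.imwrite("pics/w0.png",im)
import pickle; pickle.dump(c,open("w0.pkl","wb"))
print(c["vfov"],c["cx"],c["cy"],np.round(c["T"],4).tolist())
o=robot.get_obs(); print(o["time"],o["tool_pos"],o["ee_rot"],o["joint_positions"])
E
```

```text
65.70646984690485 312.47681834731026 238.10166477276604 [[0.4368, 0.8713, 0.2237, 0.4556], [0.8995, -0.423, -0.109, 0.0796], [-0.0003, 0.2489, -0.9685, 0.4444], [0.0, 0.0, 0.0, 1.0]]
1.95 [0.5204128  0.04876082 0.2790135 ] [ 3.14148777e+00 -1.50401530e-03  2.69172811e+00] [-1.55462659e-02  2.31415079e-02  1.32104286e+00  7.47351378e-04
  1.79872847e+00 -1.13630958e+00]
```

View pics/w0.png

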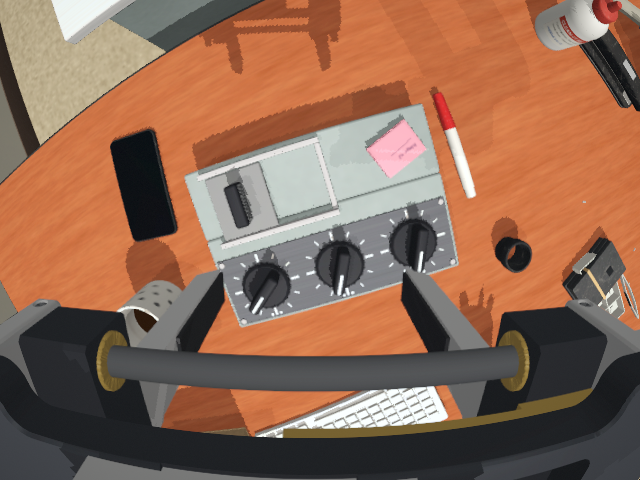

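The wrist view is upside down, with the safe's back at the bottom. The right dial is at (266,287), the middle at (340,266), the left at (414,244), and the cover grip at about (238,205).

```bash
cat > meas.py <<'E'
from h import *
from scipy.optimize import least_squares
def meas(im,c,seeds,lo=150):
    """seeds: name -> pixel of dial centre. hour marks (z=.055) -> centre; white line (z=.092) -> pointer"""
    hsv=cv2.cvtColor(im,cv2.COLOR_BGR2HSV); m=((hsv[...,2]>lo)&(hsv[...,1]<60)).astype(np.uint8)
    n,lab,st,ce=cv2.connectedComponentsWithStats(m); out={}
    for k,(u,v) in seeds.items():
        s=onplane(c,u,v,.075,True)[:2]; marks=[]; 
        for i in range(1,n):
            if st[i,4]<3 or st[i,4]>150: continue
            p=onplane(c,*ce[i],.055,True)[:2]; d=np.hypot(*(p-s))
            if 0.024<d<0.045: marks.append(p)
        marks=np.array(marks)
        f=lambda q: np.hypot(*(marks-q[:2]).T)-q[2]
        r=least_squares(f,[*s,.033],loss="soft_l1",f_scale=.001); out[k]=dict(c=r.x[:2],R=r.x[2],n=len(marks),res=np.abs(f(r.x)).mean())
        best=None
        for i in range(1,n):
            ys,xs=np.where(lab==i)
            if len(ys)<8 or len(ys)>600: continue
            P=np.array([onplane(c,x,y,.092,True)[:2] for x,y in zip(xs,ys)])
            d=np.hypot(*(P-r.x[:2]).T)
            if d.mean()<.02 and (best is None or len(P)>len(best)): best=P
        if best is not None:
            w=best.mean(0); _,_,V=np.linalg.svd(best-w); dirn=V[0]*np.sign(V[0]@(w-r.x[:2]))
            t=(best-r.x[:2])@dirn
            out[k].update(ang=np.arctan2(*dirn[::-1]),off=float(np.cross(dirn,w-r.x[:2])),t=(t.min(),t.max()),npx=len(best))
    return out
E
python3 - <<'E' 2>/dev/null
from meas import *; import pickle
c=pickle.load(open("w0.pkl","rb")); im=cv2.imread("pics/w0.png")
o=meas(im,c,dict(L=(414,244),M=(340,266),R=(266,287)))
for k,v in o.items(): print(k,{a:np.round(b,4).tolist() for a,b in v.items()})
d=o["L"]["c"]-o["R"]["c"]; yaw=np.arctan2(-d[0],d[1]); print("span",np.hypot(*d),"yaw",np.degrees(yaw))
for k,v in o.items(): print(k,"dial deg",np.degrees(wrap(yaw-v.get("ang",0))))
cor=[(422,103),(188,175),(241,326),(457,263)]
P=[onplane(c,*p,.055,True)[:2].round(4) for p in cor]; print(P, np.mean(P,0))
print("cover grip",onplane(c,236,203,.091,True))
E
```

```text
L {'c': [0.598, 0.1342], 'R': 0.0345, 'n': 12, 'res': 0.0012, 'ang': -0.4986, 'off': -0.0006, 't': [-0.0002, 0.0225], 'npx': 74}
M {'c': [0.5851, 0.0496], 'R': 0.0349, 'n': 12, 'res': 0.0013, 'ang': -0.6057, 'off': 0.0, 't': [-0.0008, 0.0218], 'npx': 84}
R {'c': [0.572, -0.0351], 'R': 0.0349, 'n': 12, 'res': 0.0011, 'ang': -1.0092, 'off': -0.0003, 't': [-0.0011, 0.021], 'npx': 74}
span 0.17127644228697875 yaw -8.734445040455581
L dial deg 19.834703446037157
M dial deg 25.972056901916456
R dial deg 49.08723680360214
[array([0.4632, 0.205 ]), array([ 0.4229, -0.0549]), array([ 0.6057, -0.088 ]), array([0.6459, 0.1739])] [0.534425 0.059   ]
cover grip [ 0.47293741 -0.0117433   0.091     ]
```

Emit:
carry_out(increments=[[130, [-11, 37, 0], 0], [130, [-11, 37, 0], 0], [130, [-11, 37, 0], 0], [130, [0, 0, 40], 2.8], [130, [0, 0, 40], 0], [130, [0, 0, 40], 0], [130, [0, 0, 20], 0], [130, [0, 0, 0], 0]])

```text
time: 2.75
tool_pos: [0.5953, 0.1354, 0.135]
ee_rot: [-3.137, -0.008, 2.645]
wrist_force: [0.2, -0.5, -0.2]
width: 0.0462
finger_force: 0.0
```

Emit:
carry_out(increments=[[130, [-3, 0, 15], 0], [130, [0, 0, 20], 0], [130, [0, 0, 18], 0], [130, [0, 0, 0], 0], [130, [0, 0, 0], 0]])

```text
time: 3.25
tool_pos: [0.6022, 0.1329, 0.0878]
ee_rot: [3.14, 0.002, 2.643]
wrist_force: [1.1, 0.2, 0.4]
width: 0.0459
finger_force: 0.0
```

Emit:
carry_out(increments=[[130, [2, 0, 4], 0], [130, [0, 0, 0], 0], [130, [0, 0, 0], 0], [130, [0, 0, 0], 0]])

```text
time: 3.65
tool_pos: [0.6, 0.1336, 0.0831]
ee_rot: [3.141, 0.001, 2.643]
wrist_force: [0.6, -0.0, -0.4]
width: 0.0461
finger_force: 0.0
```

Within 2 mm. I'm closing on the wing.

Emit:
carry_out(increments=[[255, [2, 0, 0], 0], [255, [0, 0, 0], 0], [255, [0, 0, 0], 0], [255, [0, 0, 0], 0], [255, [0, 0, 0], 0]])

```text
time: 4.15
tool_pos: [0.5976, 0.1338, 0.0825]
ee_rot: [-3.14, -0.0, 2.643]
wrist_force: [-0.6, -1.8, -1.0]
width: 0.012
finger_force: 30.0
```

Emit:
carry_out(increments=[[255, [0, 0, 0], 6], [255, [0, 0, 0], 6], [255, [0, 0, 0], 6], [255, [0, 0, 0], 6], [255, [0, 0, 0], 6], [255, [0, 0, 0], 6], [255, [0, 0, 0], 4.2], [255, [0, 0, 0], 0]])

```text
time: 4.95
tool_pos: [0.5975, 0.1338, 0.0824]
ee_rot: [-3.14, 0.001, 1.941]
wrist_force: [-1.6, -2.2, 0.5]
width: 0.0123
finger_force: 30.0
```

Emit:
carry_out(increments=[[255, [0, 0, 0], 0], [255, [0, 0, 0], 0]])

```text
time: 5.15
tool_pos: [0.5976, 0.1337, 0.0825]
ee_rot: [-3.14, 0.001, 1.942]
wrist_force: [-3.2, -3.4, 1.9]
width: 0.0117
finger_force: 30.0
```

Emit:
carry_out(increments=[[130, [0, 0, 0], 0], [130, [0, 0, 0], 0], [130, [0, 0, 0], 0], [130, [0, 0, -20], 0], [130, [0, 0, -40], 0], [130, [0, 0, -40], 0], [130, [-37, -21, 0], 0], [130, [-37, -21, 0], 0]])

```text
time: 5.95
tool_pos: [0.5869, 0.0508, 0.185]
ee_rot: [3.136, 0.002, 1.945]
wrist_force: [0.1, -1.4, -0.2]
width: 0.0461
finger_force: 0.0
```

Emit:
carry_out(increments=[[130, [0, 0, 0], 8.5], [130, [0, 0, 0], 8.5], [130, [0, 0, 0], 8.5], [130, [0, 0, 0], 8.5], [130, [0, 0, 0], 8.5], [130, [0, 0, 0], 8.5], [130, [0, 0, 0], 8.5], [130, [0, 0, 0], 8.5]])

```text
time: 6.75
tool_pos: [0.5858, 0.0507, 0.1825]
ee_rot: [-3.142, -0.001, 0.749]
wrist_force: [-1.1, -1.0, -0.3]
width: 0.0458
finger_force: 0.0
```

Emit:
carry_out(increments=[[130, [0, 0, 0], 8.5], [130, [0, 0, 0], 8.5], [130, [0, 0, 0], 8.5], [130, [0, 0, 0], 8.5], [130, [0, 0, 0], 8.5], [130, [0, 0, 0], 8.5], [130, [0, 0, 0], 8.5], [130, [0, 0, 0], 8.5]])

```text
time: 7.55
tool_pos: [0.5859, 0.0507, 0.1825]
ee_rot: [-3.141, -0.0, -0.438]
wrist_force: [-0.7, 0.1, 0.4]
width: 0.0465
finger_force: 0.0
```

Emit:
carry_out(increments=[[130, [0, 0, 0], 8.5], [130, [0, 0, 0], 1.5], [130, [0, 0, 0], 0], [130, [0, 0, 0], 0]])

```text
time: 7.95
tool_pos: [0.5857, 0.0505, 0.1825]
ee_rot: [-3.141, -0.0, -0.605]
wrist_force: [0.9, -0.5, -0.4]
width: 0.0464
finger_force: 0.0
```

Emit:
carry_out(increments=[[130, [1, 1, 30], 0], [130, [0, 0, 35], 0], [130, [0, 0, 20], 0], [130, [0, 0, 15], 0], [130, [0, 0, 0], 0], [130, [0, 0, 0], 0], [130, [0, 0, 0], 0]])

```text
time: 8.65
tool_pos: [0.587, 0.0489, 0.0844]
ee_rot: [-3.14, -0.003, -0.607]
wrist_force: [-0.2, 0.3, 0.1]
width: 0.0461
finger_force: 0.0
```

Emit:
carry_out(increments=[[255, [0, 0, 0], 0], [255, [0, 0, 0], 0], [255, [0, 0, 0], 0], [255, [0, 0, 0], 0], [255, [0, 0, 0], 0]])

```text
time: 9.15
tool_pos: [0.5858, 0.0487, 0.0826]
ee_rot: [3.141, -0.0, -0.607]
wrist_force: [-0.6, 0.4, -0.2]
width: 0.0115
finger_force: 29.9
```

Emit:
carry_out(increments=[[255, [0, 0, 0], -7], [255, [0, 0, 0], -7], [255, [0, 0, 0], -7], [255, [0, 0, 0], -7], [255, [0, 0, 0], -7], [255, [0, 0, 0], -7], [255, [0, 0, 0], -7], [255, [0, 0, 0], -7]])

```text
time: 9.95
tool_pos: [0.586, 0.0503, 0.0826]
ee_rot: [-3.139, -0.001, 0.376]
wrist_force: [1.0, 3.0, -0.1]
width: 0.0117
finger_force: 30.0
```

Emit:
carry_out(increments=[[255, [0, 0, 0], -7], [255, [0, 0, 0], -7], [255, [0, 0, 0], -7], [255, [0, 0, 0], -7], [255, [0, 0, 0], -2.1], [255, [0, 0, 0], 0], [255, [0, 0, 0], 0]])

```text
time: 10.65
tool_pos: [0.5854, 0.0511, 0.0826]
ee_rot: [-3.138, -0.003, 0.896]
wrist_force: [-1.6, 5.7, 1.1]
width: 0.0118
finger_force: 29.9
```

Emit:
carry_out(increments=[[130, [0, 0, 0], 0], [130, [0, 0, 0], 0], [130, [0, 0, 0], 0], [130, [0, 0, -20], 0], [130, [0, 0, -40], 0], [130, [0, 0, -40], 0], [130, [-37, 21, 0], 0], [130, [-38, 22, 0], 0]])

```text
time: 11.45
tool_pos: [0.5736, -0.037, 0.185]
ee_rot: [3.137, -0.002, 0.899]
wrist_force: [0.7, 0.7, -0.3]
width: 0.0463
finger_force: 0.0
```

Emit:
carry_out(increments=[[130, [0, 0, 0], -8.5], [130, [0, 0, 0], -8.5], [130, [0, 0, 0], -8.5], [130, [0, 0, 0], -8.5], [130, [0, 0, 0], -8.5], [130, [0, 0, 0], -8.5], [130, [0, 0, 0], -8.5], [130, [0, 0, 0], -8.5]])

```text
time: 12.25
tool_pos: [0.5725, -0.037, 0.1824]
ee_rot: [-3.141, 0.0, 2.088]
wrist_force: [-0.5, 0.2, -0.2]
width: 0.0461
finger_force: 0.0
```

Emit:
carry_out(increments=[[130, [0, 0, 0], -2.9], [130, [0, 0, 0], 0], [130, [0, 0, 0], 0]])

```text
time: 12.55
tool_pos: [0.5725, -0.0368, 0.1824]
ee_rot: [-3.142, 0.0, 2.132]
wrist_force: [-0.3, -0.9, -0.3]
width: 0.0459
finger_force: 0.0
```

Emit:
carry_out(increments=[[130, [2, 0, 30], 0], [130, [0, 0, 35], 0], [130, [0, 0, 20], 0], [130, [0, 0, 15], 0], [130, [0, 0, 0], 0], [130, [0, 0, 0], 0], [130, [0, 0, 0], 0]])

```text
time: 13.25
tool_pos: [0.5726, -0.035, 0.0843]
ee_rot: [3.139, 0.002, 2.133]
wrist_force: [0.1, 0.9, 0.7]
width: 0.0462
finger_force: 0.0
```

Emit:
carry_out(increments=[[255, [0, 0, 0], 0], [255, [0, 0, 0], 0], [255, [0, 0, 0], 0], [255, [0, 0, 0], 0], [255, [0, 0, 0], 0]])

```text
time: 13.75
tool_pos: [0.5714, -0.0349, 0.0826]
ee_rot: [-3.142, -0.0, 2.133]
wrist_force: [0.1, 0.3, 0.7]
width: 0.0119
finger_force: 30.0
```

Emit:
carry_out(increments=[[255, [0, 0, 0], 7], [255, [0, 0, 0], 7], [255, [0, 0, 0], 7], [255, [0, 0, 0], 7], [255, [0, 0, 0], 7], [255, [0, 0, 0], 7], [255, [0, 0, 0], 7], [255, [0, 0, 0], 7]])

```text
time: 14.55
tool_pos: [0.5707, -0.035, 0.0826]
ee_rot: [-3.14, 0.001, 1.151]
wrist_force: [-2.5, -0.2, 2.6]
width: 0.0118
finger_force: 30.0
```

Emit:
carry_out(increments=[[255, [0, 0, 0], 7], [255, [0, 0, 0], 7], [255, [0, 0, 0], 0.9], [255, [0, 0, 0], 0], [255, [0, 0, 0], 0]])

```text
time: 15.05
tool_pos: [0.5706, -0.0349, 0.0826]
ee_rot: [-3.14, 0.001, 0.897]
wrist_force: [-5.5, -0.0, 5.1]
width: 0.012
finger_force: 30.0
```

Emit:
carry_out(increments=[[130, [0, 0, 0], 0], [130, [0, 0, 0], 0], [130, [0, 0, 0], 0], [130, [0, 0, -20], 0], [130, [0, 0, -40], 0], [130, [0, 0, -40], 0], [130, [0, 0, -40], 0], [130, [0, 0, 0], 0]])

```text
time: 15.85
tool_pos: [0.575, -0.0353, 0.2304]
ee_rot: [3.129, -0.008, 0.896]
wrist_force: [1.4, -0.1, 0.3]
width: 0.0463
finger_force: 0.0
```

Emit:
carry_out(increments=[[130, [0, 0, 0], 7.5], [130, [0, 0, 0], 7.5], [130, [0, 0, 0], 7.5], [130, [0, 0, 0], 7.5], [130, [0, 0, 0], 7.5], [130, [0, 0, 0], 7.5], [130, [0, 0, 0], 7.5], [130, [0, 0, 0], 7.5]])

```text
time: 16.65
tool_pos: [0.5715, -0.0348, 0.2213]
ee_rot: [-3.141, 0.001, -0.156]
wrist_force: [-0.2, -0.3, 0.4]
width: 0.0457
finger_force: 0.0
```

Emit:
carry_out(increments=[[130, [-32, -2, 0], 0], [130, [-32, -2, 0], 0], [130, [-33, -2, 0], 0], [130, [0, 0, 0], 0], [130, [0, 0, 0], 0], [130, [0, 0, 0], 0]])

```text
time: 17.25
tool_pos: [0.4773, -0.0145, 0.2222]
ee_rot: [-3.142, -0.001, -0.151]
wrist_force: [0.3, -0.3, -0.6]
width: 0.046
finger_force: 0.0
```

```bash
python3 - <<'E'
from h import *
import pickle
c=robot.get_calibration("wrist"); im=robot.snapshot("wrist"); cv2.imwrite("pics/w1.png",im); pickle.dump(c,open("w1.pkl","wb"))
o=robot.get_obs(); print(o["time"],o["tool_pos"],o["ee_rot"],o["joint_positions"])
cv2.imwrite("pics/top1.png",robot.snapshot("top"))
E
```

```text
17.3 [ 0.47736347 -0.01452188  0.22217531] [-3.14151955e+00 -1.40555058e-04 -1.51431665e-01] [-1.49255607e-01 -7.57594181e-02  1.52922813e+00  7.33049358e-05
  1.68798323e+00  1.57298096e+00]
```

View pics/w1.png

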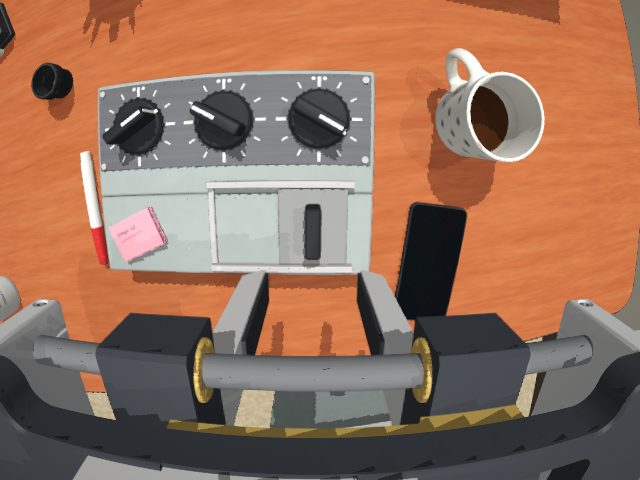

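The wrist view shows the dials at about (137,122), (222,117) and (319,118), pointing near 2, 10 and 4 o'clock. The cover grip is at (313,232). I'll put numbers on the angles.

```bash
python3 - <<'E' 2>/dev/null
from meas import *; import pickle
c=pickle.load(open("w1.pkl","rb")); im=cv2.imread("pics/w1.png")
o=meas(im,c,dict(L=(137,122),M=(222,117),R=(319,118)))
for k,v in o.items(): print(k,{a:np.round(b,4).tolist() for a,b in v.items()})
d=o["L"]["c"]-o["R"]["c"]; yaw=np.arctan2(-d[0],d[1]); print("span",np.hypot(*d),"yaw",np.degrees(yaw))
for k,v in o.items(): print(k,"dial deg",np.degrees(wrap(yaw-v.get("ang",0))))
g=[onplane(c,*p,.091,True)[:2] for p in [(313,206),(313,259)]]; print("grip ends",g,np.mean(g,0))
E
```

```text
L {'c': [0.5983, 0.1349], 'R': 0.0352, 'n': 13, 'res': 0.0018, 'ang': -1.1946, 'off': -0.0008, 't': [0.0005, 0.0219], 'npx': 89}
M {'c': [0.5848, 0.0501], 'R': 0.0349, 'n': 14, 'res': 0.0016, 'ang': 0.8407, 'off': 0.0007, 't': [-0.0006, 0.0258], 'npx': 130}
R {'c': [0.5714, -0.0341], 'R': 0.0348, 'n': 13, 'res': 0.0011, 'ang': -2.2446, 'off': -0.0003, 't': [-0.0, 0.0216], 'npx': 131}
span 0.17120435863096958 yaw -9.012327627494104
L dial deg 59.43201931597827
M dial deg -57.18347298536163
R dial deg 119.59298510161965
grip ends [array([ 0.49965619, -0.01822237]), array([ 0.45528808, -0.01144018])] [ 0.47747213 -0.01483127]
```

Emit:
carry_out(increments=[[130, [0, 0, 35], 0], [130, [0, 0, 40], 0], [130, [0, 0, 40], 0], [130, [0, 0, 15], 0], [130, [0, 0, 9], 0], [130, [0, 0, 0], 0], [130, [0, 0, 0], 0]])

```text
time: 18.05
tool_pos: [0.4777, -0.0145, 0.0845]
ee_rot: [-3.142, -0.002, -0.151]
wrist_force: [0.0, 0.4, 0.2]
width: 0.0463
finger_force: 0.0
```

Emit:
carry_out(increments=[[255, [0, 0, 0], 0], [255, [0, 0, 0], 0], [255, [0, 0, 0], 0], [255, [0, 0, 0], 0], [255, [0, 0, 0], 0]])

```text
time: 18.55
tool_pos: [0.4767, -0.0143, 0.0838]
ee_rot: [-3.141, -0.001, -0.151]
wrist_force: [-0.7, -1.1, 1.5]
width: 0.0137
finger_force: 30.0
```

Emit:
carry_out(increments=[[255, [0, -3, 0], 0], [255, [0, -3, 0], 0], [255, [0, -3, 0], 0], [255, [0, 0, 0], 0]])

```text
time: 18.95
tool_pos: [0.4782, -0.005, 0.0839]
ee_rot: [-3.141, -0.001, -0.151]
wrist_force: [-0.3, -1.2, 2.7]
width: 0.014
finger_force: 30.0
```

It moved 9 mm without jamming, so the code is accepted. I'm sliding the rest of the way.

Emit:
carry_out(increments=[[255, [0, -8, 0], 0], [255, [0, -8, 0], 0], [255, [0, -8, 0], 0], [255, [0, -8, 0], 0], [255, [0, -8, 0], 0], [255, [0, -6, 0], 0], [255, [0, -3, 0], 0], [255, [0, 0, 0], 0]])

```text
time: 19.75
tool_pos: [0.4857, 0.0431, 0.0838]
ee_rot: [3.141, -0.001, -0.151]
wrist_force: [1.4, -2.9, 5.0]
width: 0.0137
finger_force: 30.0
```

Emit:
carry_out(increments=[[255, [0, -1, 0], 0], [255, [0, -1, 0], 0], [255, [0, 0, 0], 0], [255, [0, 0, 0], 0]])

```text
time: 20.15
tool_pos: [0.4857, 0.0432, 0.0838]
ee_rot: [3.138, -0.001, -0.152]
wrist_force: [-0.2, -7.0, 5.5]
width: 0.0136
finger_force: 30.0
```

Emit:
carry_out(increments=[[130, [0, 0, 0], 0], [130, [0, 0, 0], 0], [130, [0, 0, 0], 0], [130, [0, 0, -20], 0], [130, [0, 0, -40], 0], [130, [0, 0, -40], 0], [130, [0, 0, -40], 0], [130, [0, 0, 0], 0]])

```text
time: 20.95
tool_pos: [0.4883, 0.0456, 0.2299]
ee_rot: [-3.139, -0.011, -0.151]
wrist_force: [1.0, -0.0, -0.0]
width: 0.0459
finger_force: 0.0
```

Emit:
carry_out(increments=[[130, [-15, 0, -20], 0], [130, [-20, 0, -20], 0], [130, [0, 0, 0], 0], [130, [0, 0, 0], 0]])

```text
time: 21.35
tool_pos: [0.4509, 0.0506, 0.2626]
ee_rot: [-3.141, 0.0, -0.151]
wrist_force: [0.4, -0.2, -0.0]
width: 0.0459
finger_force: 0.0
```

```bash
python3 - <<'E' 2>/dev/null
from meas import *
c=robot.get_calibration("wrist"); im=robot.snapshot("wrist"); cv2.imwrite("pics/w2.png",im)
import pickle; pickle.dump(c,open("w2.pkl","wb"))
T=np.array(c["T"]); f=240/np.tan(np.radians(c["vfov"]/2)); s={}
for k,p in dict(L=(.598,.1345,.075),M=(.585,.05,.075),R=(.572,-.0345,.075)).items():
    q=T[:3,:3].T@(np.array(p)-T[:3,3]); r=np.hypot(*q[:2]); s[k]=tuple(np.array([c["cx"],c["cy"]])+q[:2]/r*f*np.arctan2(r,q[2]))
print({k:np.round(v).tolist() for k,v in s.items()})
o=meas(im,c,s)
for k,v in o.items(): print(k,"dial deg",np.degrees(wrap(np.radians(-8.8)-v.get("ang",0))),v.get("t"),v.get("off"))
E
```

```text
{'L': [203.0, 86.0], 'M': [292.0, 82.0], 'R': [382.0, 83.0]}
L dial deg 59.77077596370769 (np.float64(0.0003435103355054276), np.float64(0.021445858915489842)) -0.0010719907068895136
M dial deg -60.15084797770703 (np.float64(-0.0006605485837065397), np.float64(0.020792466236138892)) 0.0005271978903462343
R dial deg 120.50781553709851 (np.float64(-0.00014439160681109053), np.float64(0.02392487273083886)) -0.0005222343850716663
```

View pics/w2.png

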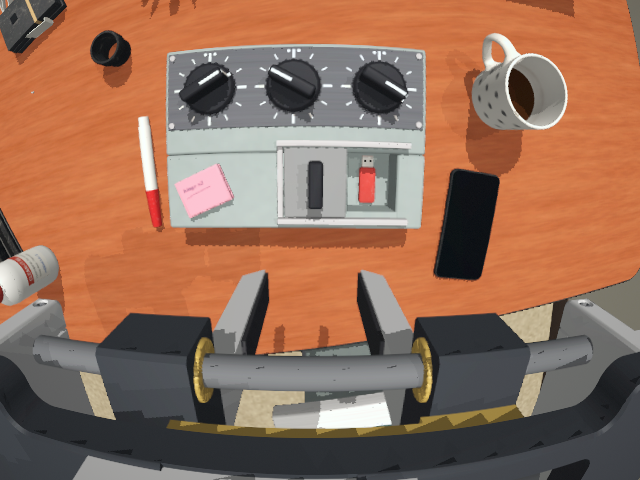

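The cover is fully left against its stop at (316,185), and the well lies open with the red memory stick at (367,182). The dials read 59.8°, -60.2° and 120.5°, and the other things are undisturbed.

```bash
python3 -c "
from bench import robot
print(robot.close_job())"
```

```text
the job is handed in; nothing more can be done
None
```

The key safe is open and the job is handed in: the dials measured within about half a degree of 2, 10 and 4 o'clock, the cover is fully left against its stop, and the pad and other desk items look undisturbed in the last picture.

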